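# Vent the choux oven

### The job

The choux buns in the countertop oven need their steam let off. First take the steel sugar shaker that stands in the way of the oven door and stand it upright in the shallow metal tray beside the jar, keeping it upright and leaving the jar, the bowl and the palette knife where they are; then take the oven door by its handle, pull it open to 30 degrees from shut (a third of the way down, at no moment past half-way, 45 degrees) and hold it there. The door springs shut by itself, so finish while still holding the handle with the door at 30 degrees.

Things in the scene. Friction and masses are not known exactly. Their poses are not given: they have to be found in the camera images.
- shaker_mid (a point): Steel sugar shaker: upright round can 60 mm in diameter, 140 mm tall, low domed lid, about 0.3 kg, closed. It stands on the work surface in front of the oven door. The point is at its centre, 70 mm above its underside; z up. The straight-sided part that can be gripped runs from 5 to 120 mm above its underside.
- tray: Fixed shallow aluminium tray, 210 mm (its x) by 140 mm (its y), rim 14 mm high, walls and floor 4 mm thick, open above. Origin: centre of its underside, on the work surface; z up. The jar stands in its +x half; its -x half is free.
- jar: Round amber glass jar with a steel cap, 60 mm in diameter, 85 mm tall, standing in the tray. Origin: centre of its underside. To be left alone.
- door_hinge (a point): Middle of the oven door's hinge line, at the lower edge of the door, 40 mm above the work surface, 158 mm out (-x) and 46 mm in +y from the oven's origin. Its axes are the oven's: -x out of the front, y along the hinge line, z up. The door is 16 mm thick (this point is mid-thickness) and reaches 166 mm up from here; the oven's top is 188 mm above here.
- oven_handle (a point): Handle of the oven door: black round bar, 14 mm thick, 230 mm long along its y, parallel to the hinge line, on a 12 mm stem 105 mm either side of its middle. Origin: middle of the bar; 33 mm free behind it. At door angle a it lies 48 cos a + 145 sin a (mm) out (oven's -x) from the hinge and 145 cos a - 48 sin a above it; shut: 48 out, 145 up.
- oven_door (a joint): Angle of the oven door in rad: 0 shut (upright), growing as its top comes out and down, 0.524 = 30 degrees, about 1.55 fully down. A spring pulls it shut at every angle; at the handle holding it takes about 5 to 6 N.
- bowl: Steel mixing bowl, 140 mm across the rim, 60 mm high, on the work surface. Origin: centre of its underside. To be left alone.
- palette_knife: Palette knife lying flat, 220 mm long along its x (wooden handle at -x, 28 mm wide blade at +x), 16 mm high. Origin: on its underside, near the middle of its length. To be left alone.
- oven: Countertop oven, fixed, white enamel with a steel-framed door, 400 mm wide (its y), 300 mm deep (its x), 228 mm high. Origin: centre of its underside on the work surface; z up, -x points level out of its front, the way the door opens. The glazed drop-down door is 290 mm wide; a control panel with three knobs takes the 95 mm of the front at the -y end.
Things that resemble listed ones, but are neither listed nor needed, are in the scene too. Of the things shaped like the part that bears shaker_mid, the bare steel one is meant.

How it is judged:
On the way, in this order (a step that is already met when the one before it is completed fails the run):
1. the shaker stands upright and let go in the tray (x of shaker_mid in the frame of tray between -0.08 and 0.08 m and y of shaker_mid in the frame of tray between -0.045 and 0.045 m and z of shaker_mid in the frame of tray between 0.066 and 0.082 m and angle between shaker_mid's own z axis and vertical below 0.105 rad and linear speed of shaker below 0.03 m/s and contact force between the fingers and shaker below 0.2 N), for 0.2 s.
2. the door is held by its handle at 30 degrees, give or take 5 (value of joint oven_door between 0.436 and 0.611 rad and velocity of joint oven_door between -0.06 and 0.06 rad/s and contact force between the fingers and oven_door_c0 above 1 N and contact force between oven_door and jar below 0.3 N and contact force between oven_door and bowl below 0.3 N and contact force between oven_door and palette_knife below 0.3 N), for 0.5 s.
At the end, for the whole second after the job is handed in: The shaker stands upright (within 6 degrees) and at rest on the tray's floor, let go; the robot's fingers bear on the door handle with more than 1 N and hold the door still between 25 and 35 degrees; nothing else props the door (all of step 1 and all of step 2); the arm keeps its last pose, push and grip.
It fails at once if the door is opened past half-way (45 degrees) (value of joint oven_door above 0.785 rad).
It fails at once if the shaker is tipped by more than 35 degrees (angle between shaker_mid's own z axis and vertical above 0.61 rad).
It fails at once if the jar is moved by more than 25 mm or tipped (distance of jar from where it was at the start of the episode above 0.025 m or angle between jar's own z axis and vertical above 0.35 rad).
It fails at once if the bowl is moved by more than 25 mm (distance of bowl from where it was at the start of the episode above 0.025 m).
It fails at once if the palette knife is moved by more than 25 mm (distance of palette_knife from where it was at the start of the episode above 0.025 m).
It also fails if it takes over 58 s, if anything falls off the work surface, if the arm or the gripper's body presses on something with over 40 N, if the wrist force passes 120 N, or if a joint passes its speed limit or range.

### The arm

A 6-joint arm with a two-finger parallel gripper is mounted at the origin on the work surface. World frame = base frame: x ahead of the robot, y to its left, z up, the work surface at z = 0. Lengths are in m, angles in rad, forces in N, time in s.
With the tool pointing down it reaches from about 0.4 to 0.825 m from the base axis. Payload 7 kg.
Tool frame: the origin (TCP) lies on the mounting face of the last link; the fingertips stand 178 mm ahead of it and the grasp point (between the pads) lies 159 mm ahead of it; z points along the fingers, y is the direction in which the jaws open and shut (so a half turn about z gives the same grasp; the last joint's range is limited). The gripper opens to 88 mm and grips with 3 to 60 N. Pads are 19 mm wide; open, the fingers measure 130 mm over their backs; the gripper's body (78 mm by 193 mm) begins 47 mm behind the grasp point.
Start: joints at [1.483, 0.359, 0.012, 0, -1.224, -0.288], TCP at [0.248, 0.628, 0.405] pointing down, gripper open.
Joint ranges: [-3.07, 3.07], [-1.43, 2.12], [-1.02, 1.25], [-3.03, 1.67], [-3.05, -0], [-3.03, 3.03]. Speed limits (rad/s): [2.39, 2.39, 3.01, 3.14, 3.14, 3.14].

### API

Orientations are given as [roll, pitch, yaw] about the fixed x, y, z axes, in that order (R = Rz(yaw) Ry(pitch) Rx(roll)).
In Python, from station import * gives the robot as it stands.
- The arm moves only by the tool arm_command, never from a script. Its argument "targets" is a list of rows, each a list of 3 entries, a list of its own where there are three numbers: the turn, a rotation vector about the world's x, y, z in rad, then the shift along the world's x, y, z in mm, then the closure, from 0 (fully open) to 1 (shut). In form: [[[wx, wy, wz], [tx, ty, tz], fingers], ...]. A call has 1 to 8 rows; each row shifts and turns the commanded pose from where the row before left it; what a row does not reach is not made up. A row lasts 1/10 s, in which the tool goes at most 50 mm and 8.59 degrees, less where a joint would pass 70% of its speed; a pose out of reach is approached as far as the arm can. A call with a gripper value outside its range is refused whole. The fingers move at their own pace and stop on an object; "squeeze" is the grip in N (left out, the last holds). Time passes only in rows, so rows that do not move let the fingers close. It gives the time, the measured TCP pose, the force and the opening at its end, in the units of the state.
- get_state(): the state, without advancing time (a new reading comes with each control period).
- grab_frame(name): name is "side" or "top"; returns (picture, depth): 420x560x3 uint8, red, green, blue; 420x560 float32, m along the optical axis (not along the pixel's ray), 0 where there is no reading.
- camera_params(name): a dict with "mtx" (3x3 intrinsics, pixels), "k1" (the pictures are not rectified: a ray, as slopes to the right and down, at radius r is drawn at 1 + k1 r^2 times it, then the intrinsics apply), "eye" and "orientation" of the camera in the world. Camera axes: x right, y down, z forward; pixel columns grow to the right and rows downward; lengths in m; the calibration is good to about 2 mm. A picture is of the moment at which its call begins. camera_params takes no time and is no camera call.
- job_done(): hands the job in, once; it reports no verdict.
The state is a dict: "t": time; "q": joint angles; "qd": joint speeds; "joint_efforts": joint torques, N m; "eef_pos": TCP position; "ee_rot": TCP orientation; "force": force on the tool from outside, world axes, zero at the start; "moment": the same for the moment, N m; "width": finger opening in m.
Only numpy, scipy, OpenCV 4.12 (cv2) and the standard library are available. Lean on these libraries where they do the work, as an engineer would, in place of code of your own. Each camera call takes 0.05 s, during which the arm holds its last target.

## Working session

There is one attempt and no reset: what is moved stays moved. The work goes in short steps, Python scripts to look and compute and a tool call to move; the robot and the scene stay as the last step left them, time stands still between calls to the robot, and variables do not carry over. Pictures are saved under pics/ and viewed, and the job is handed in when it is done.

Besides the shell and the picture viewer there is one more tool, called after "Request:" by a JSON object that holds its "method" and its "body", one argument or row to a line. arm_command: Moves the arm, as the interface text tells. Its arguments: {"type":"object","properties":{"targets":{"type":"array"},"squeeze":{"type":"number"}},"required":["targets"]}

```bash
ls; mkdir -p pics; python3 - <<'E'
from station import *
import cv2,numpy as np
s=get_state();print(s)
for n in("side","top"):
    p,d=grab_frame(n);cv2.imwrite(f"pics/{n}0.png",p[:,:,::-1]);np.save(f"{n}0.npy",d);np.save(f"{n}0c.npy",p);print(n,camera_params(n))
E
```

```text
pics
{'t': 0.0, 'q': array([ 1.48309352e+00,  3.59371666e-01,  1.10696112e-02, -3.04562743e-04,
       -1.22410771e+00, -2.88101237e-01]), 'qd': array([-0.0001459 , -0.0010391 , -0.00135621, -0.00123229,  0.00157437,
        0.00071929]), 'joint_efforts': array([ 1.69017716e-03, -5.82713985e+01,  2.93038934e+01,  6.99707463e+00,
        6.87621126e-03, -1.53871306e-04]), 'eef_pos': array([0.24767627, 0.62771282, 0.40374519]), 'ee_rot': array([ 3.13996436e+00, -1.83956448e-04, -3.75907609e-01]), 'force': array([ 0.57947082, -0.68541722, -0.41695099]), 'moment': array([ 0.00364092, -0.00517003,  0.02094865]), 'width': 0.08770289449818497}
side {'mtx': array([[410.76479798,   0.        , 276.01997253],
       [  0.        , 410.76479798, 209.48441415],
       [  0.        ,   0.        ,   1.        ]]), 'k1': -0.03336050908722187, 'eye': array([0.84251688, 0.05055922, 0.87183378]), 'orientation': array([-2.7320906 , -0.00376018,  1.72520215])}
top {'mtx': array([[382.03304913,   0.        , 275.04092571],
       [  0.        , 382.03304913, 214.58245674],
       [  0.        ,   0.        ,   1.        ]]), 'k1': -0.0977781553189168, 'eye': array([0.39149948, 0.00848604, 0.95598027]), 'orientation': array([-2.97983029, -0.00826318, -1.57885323])}
```

View pics/side0.png

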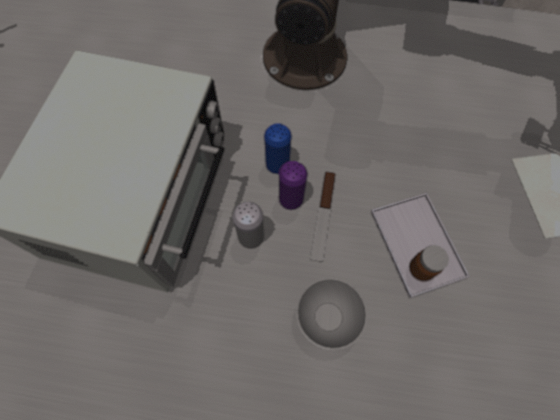

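View pics/top0.png

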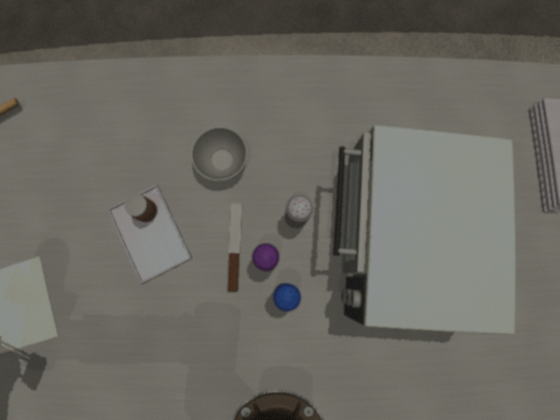

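```bash
cat > h.py <<'E'
from station import *
import cv2,numpy as np
from scipy.spatial.transform import Rotation as Ro
def cam(n):
    c=camera_params(n);return c['mtx'],np.array([c['k1'],0,0,0,0.]),np.array(c['eye']),Ro.from_euler('xyz',c['orientation']).as_matrix()
def rays(n,px):
    K,k,e,R=cam(n);u=cv2.undistortPoints(np.array(px,float).reshape(-1,1,2),K,k).reshape(-1,2)
    return e,np.c_[u,np.ones(len(u))]@R.T
def plane(n,px,z):
    e,r=rays(n,px);return e+r*((z-e[2])/r[:,2])[:,None]
def pts(n,d):
    h,w=d.shape;vv,uu=np.mgrid[:h,:w];e,r=rays(n,np.c_[uu.ravel(),vv.ravel()])
    return (e+r*d.ravel()[:,None]).reshape(h,w,3)
def proj(n,P):
    K,k,e,R=cam(n);rv=cv2.Rodrigues(R.T)[0];return cv2.projectPoints(np.array(P,float).reshape(-1,1,3),rv,-R.T@e,K,k)[0].reshape(-1,2)
E
python3 - <<'E'
from h import *
for n in("side","top"):
    p=np.load(f"{n}0c.npy");d=np.load(f"{n}0.npy");X=pts(n,d)
    L=dict(side=dict(shakertop=(248,211),purple=(292,170),blue=(277,132),oven=(110,140),jar=(433,257),bowl=(330,317),trayfloor=(405,230),handle=(180,190),table=(250,330),bar=(212,185),knife=(320,230),kh=(327,190)),
     top=dict(shaker=(299,208),purple=(265,257),blue=(287,297),oven=(440,230),jar=(138,208),bowl=(221,160),trayfloor=(155,240),bar=(341,200),frame=(352,200),tab=(320,230),table=(200,320),door=(365,200)))[n]
    for k,(u,v) in L.items(): print(n,k,X[v,u].round(4),p[v,u])
    c={'side':p[110:270,140:350],'top':p[120:330,210:390]}[n]
    c=cv2.resize(c,None,fx=3.5 if n=='side' else 2.8,fy=3.5 if n=='side' else 2.8,interpolation=2)
    cv2.imwrite(f"pics/{n}crop.png",np.clip(c[:,:,::-1].astype(float)*1.7,0,255).astype(np.uint8))
E
```

```text
side shakertop [ 0.5401 -0.0487  0.1406] [111 104 107]
side purple [0.4384 0.0231 0.1426] [68 39 80]
side blue [ 0.353  -0.0208  0.1428] [34 52 98]
side oven [ 0.4773 -0.3134  0.2319] [144 145 140]
side jar [0.56   0.3255 0.09  ] [116 111 109]
side bowl [0.6933 0.1435 0.0077] [119 115 112]
side trayfloor [0.4751 0.2918 0.0055] [138 130 134]
side handle [ 0.5453 -0.1688  0.2054] [77 73 71]
side table [ 7.436e-01 -1.570e-02  5.000e-04] [117 112 109]
side bar [ 0.5186 -0.1179  0.1887] [53 52 52]
side knife [0.5073 0.1012 0.0119] [114 111 108]
side kh [0.4084 0.1059 0.0171] [63 42 32]
top shaker [ 0.5384 -0.0513  0.1421] [132 134 133]
top purple [0.4331 0.0227 0.1431] [ 92  55 104]
top blue [ 0.349  -0.0231  0.1393] [ 39  62 108]
top oven [ 0.4772 -0.3211  0.2299] [138 142 134]
top jar [0.5508 0.3197 0.0877] [119 116 109]
top bowl [0.6916 0.1385 0.0024] [122 120 112]
top trayfloor [0.484  0.3019 0.0044] [138 141 140]
top bar [ 0.5458 -0.1345  0.1903] [37 37 35]
top frame [ 0.5646 -0.1775  0.0967] [65 68 62]
top tab [ 0.5068 -0.1135  0.0032] [113 111 103]
top table [ 0.2868  0.1857 -0.0025] [109 106  98]
top door [ 0.542  -0.1799  0.208 ] [130 127 119]
```

View pics/sidecrop.png

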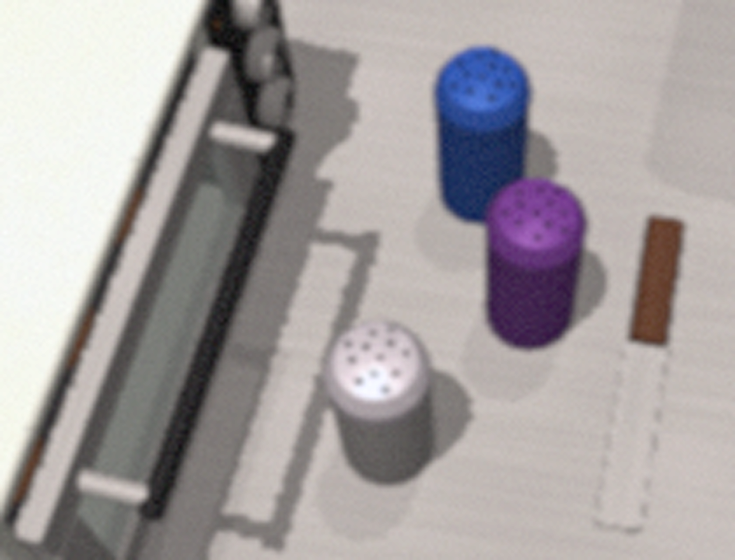

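View pics/topcrop.png

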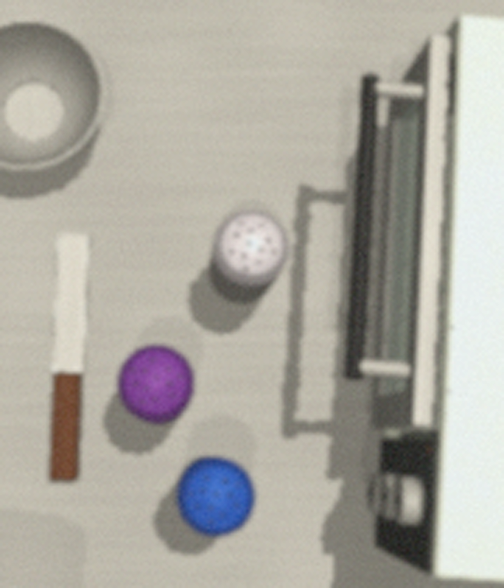

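The three look-alikes are bare steel (side 248,225; top 299,208), purple (side 292,185) and blue (side 277,148). The crop shows that the steel one fits: it is unpainted and stands in front of the door. Next I measure positions.

```bash
python3 - <<'E'
from h import *
def box(P):
    r=cv2.minAreaRect((P[:,:2]*1000).astype(np.float32));return np.round(r[0],1),np.round(r[1],1),round(r[2],2)
for n in("side","top"):
    p=np.load(f"{n}0c.npy").astype(int);d=np.load(f"{n}0.npy");X=pts(n,d);ok=d>0
    Z=X[...,2];g=p.max(2);print("==",n)
    def lab(m):
        m=cv2.morphologyEx((m&ok).astype(np.uint8),cv2.MORPH_OPEN,np.ones((3,3)));return m
    # oven top
    m=lab((Z>.218)&(Z<.245)&(X[...,1]<-.1));m=cv2.erode(m,np.ones((3,3)));c,_=cv2.findContours(m,0,2);c=max(c,key=cv2.contourArea).reshape(-1,2)
    print("oven top rect by plane z=.228",box(plane(n,c,.228)), "pts",box(X[m>0]), np.median(Z[m>0]))
    # bar
    m=(Z>.16)&(Z<.205)&(g<62)&(X[...,1]>-.17)&(X[...,1]<0)&ok
    B=X[m];B=B[(B[:,0]>.38)&(B[:,0]<.72)];c0=np.median(B,0);u,s,vt=np.linalg.svd(B-c0,full_matrices=False)
    t=(B-c0)@vt[0];print("bar",len(B),c0.round(4),vt[0].round(4),np.percentile(t,[0,2,98,100]).round(4),np.median(B[:,2]))
    # tops of cans
    for nm,(x,y),h in(("shaker",(.54,-.05),.14),("purple",(.436,.023),.14),("blue",(.351,-.022),.14),("jar",(.555,.322),.085)):
        m=ok&(np.hypot(X[...,0]-x,X[...,1]-y)<.06)&(Z>h-.018)
        P=X[m];(cx,cy),r=cv2.minEnclosingCircle((P[:,:2]*1000).astype(np.float32));print(nm,round(cx,1),round(cy,1),round(r,1),P[:,:2].mean(0).round(4),P[:,2].max().round(4))
    m=ok&(Z>.008)&(Z<.03)&(np.abs(X[...,0]-.49)<.2)&(np.abs(X[...,1]-.3)<.16)&(X[...,1]>.16)
    m=lab(m);print("tray rim",m.sum(),box(X[m>0]))
    # bowl rim
    m=ok&(Z>.05)&(Z<.075)&(np.hypot(X[...,0]-.69,X[...,1]-.14)<.1);P=X[m];(cx,cy),r=cv2.minEnclosingCircle((P[:,:2]*1000).astype(np.float32));print("bowl",cx,cy,r)
    sat=p.max(2)-p.min(2)
    c=(np.array(Image) if 0 else None)
    # tray by colour
    hsv=cv2.cvtColor(p.astype(np.uint8),cv2.COLOR_RGB2HSV)
E
```

```text
== side
oven top rect by plane z=.228 (array([ 486.3, -326.5]), array([300.7, 397.1]), 84.38) pts (array([ 485.9, -327.1]), array([299.2, 397.2]), 84.63) 0.2289818664312102
bar 1308 [ 0.5285 -0.1324  0.1916] [0.9985 0.0537 0.0101] [-0.15   -0.1271  0.1299  0.1348] 0.19159563535675483
shaker 542.8 -49.4 30.3 [ 0.5475 -0.048 ] 0.1442
purple 436.8 26.2 31.0 [0.4429 0.0265] 0.1456
blue 349.7 -19.8 30.5 [ 0.3558 -0.0184] 0.1437
jar 560.3 329.3 27.7 [0.5635 0.3271] 0.0948
tray rim 681 (array([536.5, 253.6]), array([210.7, 294.3]), 27.76)
bowl 692.73193359375 138.6436309814453 70.17906951904297
== top
oven top rect by plane z=.228 (array([ 483. , -328.3]), array([301.1, 395.2]), 84.73) pts (array([ 482.9, -330.4]), array([299.4, 396. ]), 84.52) 0.22847996696416362
bar 873 [ 0.5173 -0.1315  0.191 ] [-0.9992 -0.0318 -0.0256] [-0.1417 -0.1348  0.1184  0.1384] 0.19100433250332305
shaker 542.0 -53.9 30.4 [ 0.5397 -0.0531] 0.145
purple 435.4 21.5 30.3 [0.4347 0.0215] 0.144
blue 348.3 -22.7 29.7 [ 0.3485 -0.0227] 0.1439
jar 559.3 326.8 26.5 [0.558  0.3246] 0.0936
tray rim 150 (array([603.3, 228.4]), array([ 45.8, 208.7]), 50.14)
bowl 692.560546875 136.5979766845703 69.97592163085938
```

```bash
python3 - <<'E'
from h import *
out={}
for n in("side","top"):
    p=np.load(f"{n}0c.npy");d=np.load(f"{n}0.npy");X=pts(n,d);ok=d>0;Z=X[...,2]
    m=((Z>.218)&(Z<.245)&(X[...,1]<-.1)&ok).astype(np.uint8);m=cv2.morphologyEx(m,cv2.MORPH_OPEN,np.ones((3,3)))
    c,_=cv2.findContours(m,0,2);c=max(c,key=cv2.contourArea).reshape(-1,2)
    b=cv2.boxPoints(cv2.minAreaRect((plane(n,c,.228)[:,:2]*1000).astype(np.float32)));print(n,"oven",b.round(1).tolist())
    i=np.argsort(-b[:,1])[:2];f=b[i];f=f[np.argsort(f[:,0])];v=(f[1]-f[0])/np.linalg.norm(f[1]-f[0]);print(" front dir",v)
    out_=np.array([-v[1],v[0]]);C=b.mean(0)
    # bar pixels: dark, at heights .17-.2, in front of door by 158+30..158+70
    rel=(X[...,:2]*1000-C);o=rel@out_;a=rel@v
    m=ok&(Z>.165)&(Z<.205)&(o>188)&(o<230)&(p.max(2)<66)
    vv,uu=np.nonzero(m);px=np.c_[uu,vv];W=plane(n,px,.188)[:,:2]*1000
    r=cv2.minAreaRect(W.astype(np.float32));bp=cv2.boxPoints(r);print(" bar",len(W),np.round(r[0],1),np.round(r[1],1),bp.round(0).tolist())
    l=cv2.fitLine(W.astype(np.float32),cv2.DIST_HUBER,0,.01,.01).ravel();print(" line",l)
    print(" predicted handle mid",C+out_*(158+48), "+- 46 v:",C+out_*206+46*v,C+out_*206-46*v)
    # tray
    hsv=cv2.cvtColor(p,cv2.COLOR_RGB2HSV);x0,y0,x1,y1=(355,180,480,310) if n=="side" else (95,175,205,295)
    c=cv2.resize(p[y0:y1,x0:x1],None,fx=5,fy=5,interpolation=2);cv2.imwrite(f"pics/{n}tray.png",np.clip(c[:,:,::-1]*1.6,0,255).astype(np.uint8))
    print(" hsv table",hsv[330,250] if n=="side" else hsv[320,200])
    g=p.min(2)
    q=g[y0:y1,x0:x1];print(np.percentile(q,[5,25,50,75,90]))
E
```

```text
side oven [[271.29998779296875, -459.79998779296875], [671.5, -496.8999938964844], [699.7999877929688, -191.6999969482422], [299.6000061035156, -154.60000610351562]]
 front dir [ 0.99572235 -0.0923954 ]
 bar 919 [ 369.6 -105.1] [ 26.1 592.5] [[74.0, -78.0], [661.0, -158.0], [665.0, -132.0], [78.0, -52.0]]
 line [ 9.9334276e-01 -1.1519596e-01  5.5138159e+02 -1.2767098e+02]
 predicted handle mid [ 504.61172 -120.63571] +- 46 v: [ 550.415  -124.8859] [ 458.8085  -116.38552]
 hsv table [ 11  17 117]
[ 84. 107. 109. 113. 129.]
top oven [[270.3999938964844, -462.1000061035156], [668.2999877929688, -498.6000061035156], [696.0999755859375, -194.60000610351562], [298.29998779296875, -158.10000610351562]]
 front dir [ 0.99582124 -0.09132417]
 bar 702 [ 547.  -130.1] [ 14.1 228.7] [[433.0, -127.0], [660.0, -148.0], [662.0, -134.0], [434.0, -113.0]]
 line [ 9.9553359e-01 -9.4408035e-02  5.4298395e+02 -1.2982779e+02]
 predicted handle mid [ 502.07272 -123.22545] +- 46 v: [ 547.8805  -127.42636] [ 456.26495  -119.024536]
 hsv table [ 22  26 109]
[ 93. 101. 103. 115. 137.]
```

View pics/sidetray.png

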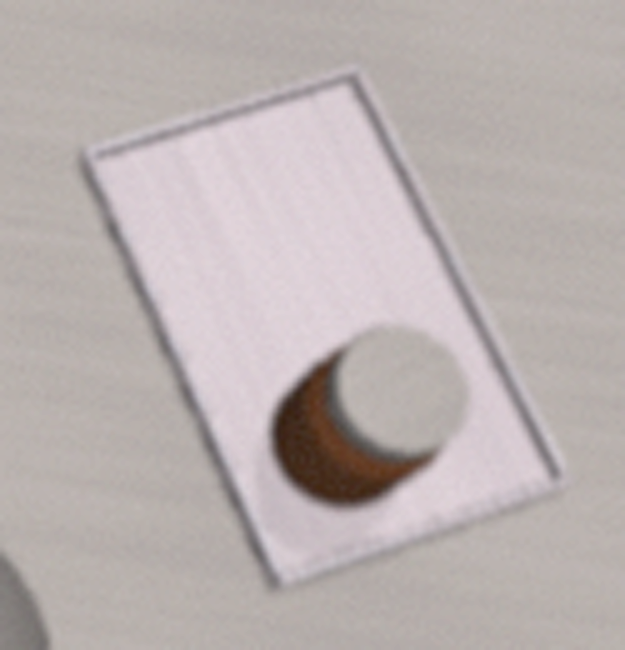

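View pics/toptray.png

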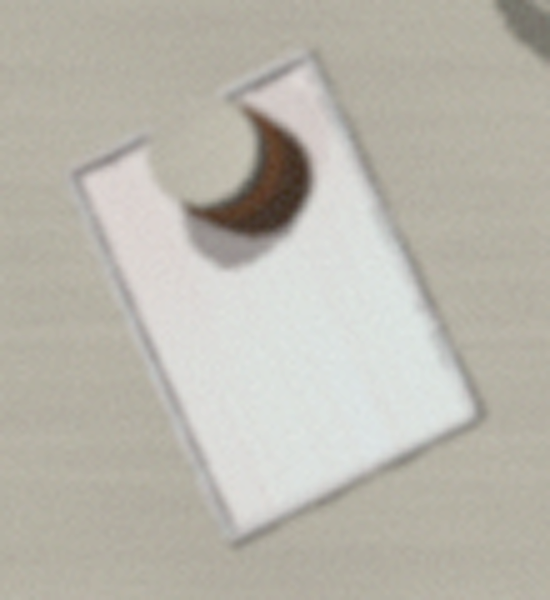

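```bash
python3 - <<'E'
from h import *
for n,q,o in(("side",[(355,70),(83,152),(278,588),(566,483)],(355,180)),("top",[(312,48),(73,175),(235,543),(484,412)],(95,175))):
    P=plane(n,np.array(q)/5+np.array(o),.014)[:,:2]*1000;print(n,P.round(1).tolist(),P.mean(0).round(1))
    for i in range(4):
        e=P[(i+1)%4]-P[i];print("  ",np.linalg.norm(e).round(1),np.degrees(np.arctan2(e[1],e[0])).round(1))
    print("shaker top px proj",proj(n,[[.5425,-.0515,.14]]).round(1))
E
```

```text
side [[381.0, 335.5], [442.5, 212.2], [629.2, 306.0], [565.2, 428.1]] [504.5 320.4]
   137.8 -63.5
   208.9 26.7
   137.9 117.6
   206.2 -153.3
shaker top px proj [[246.4 212. ]]
top [[624.6, 298.8], [559.8, 420.0], [375.5, 327.7], [439.7, 205.4]] [499.9 313. ]
   137.4 118.2
   206.1 -153.4
   138.1 -62.3
   207.2 26.8
shaker top px proj [[299.  206.3]]
```

Request:
{"method": "arm_command", "body": {
  "targets": [
    [[0,0,-0.075],[18,-40,0],0],
    [[0,0,-0.075],[18,-40,0],0],
    [[0,0,-0.075],[18,-40,0],0],
    [[0,0,-0.075],[18,-40,0],0],
    [[0,0,-0.075],[18,-40,0],0],
    [[0,0,-0.075],[18,-40,0],0],
    [[0,0,-0.075],[18,-40,0],0],
    [[0,0,-0.075],[18,-40,0],0]
  ]
}}

```text
t: 0.9
eef_pos: [0.392, 0.306, 0.4046]
ee_rot: [3.141, 0.0, -0.979]
force: [0.6, 0.1, 0.7]
width: 0.0876
```

Request:
{"method": "arm_command", "body": {
  "targets": [
    [[0,0,-0.075],[18,-40,0],0],
    [[0,0,-0.075],[18,-40,0],0],
    [[0,0,-0.075],[18,-40,0],0],
    [[0,0,-0.075],[18,-40,0],0],
    [[0,0,-0.075],[18,-40,0],0],
    [[0,0,-0.075],[18,-40,0],0],
    [[0,0,-0.075],[18,-40,0],0],
    [[0,0,-0.075],[18,-40,0],0]
  ]
}}

```text
t: 1.7
eef_pos: [0.536, -0.0139, 0.4045]
ee_rot: [3.141, 0.0, -1.579]
force: [-0.2, 1.0, -0.7]
width: 0.0876
```

Request:
{"method": "arm_command", "body": {
  "targets": [
    [[0,0,0],[0,-20,0],0],
    [[0,0,0],[0,0,0],0],
    [[0,0,0],[0,0,0],0]
  ]
}}

```text
t: 2.0
eef_pos: [0.5356, -0.0326, 0.4043]
ee_rot: [3.141, -0.0, -1.577]
force: [0.2, -0.1, 0.1]
width: 0.0876
```

Request:
{"method": "arm_command", "body": {
  "targets": [
    [[0,0,0],[7,-19,0],0],
    [[0,0,0],[0,0,-20],0],
    [[0,0,0],[0,0,-20],0],
    [[0,0,0],[0,0,-20],0],
    [[0,0,0],[0,0,-15],0],
    [[0,0,0],[0,0,-5],0],
    [[0,0,0],[0,0,0],0]
  ]
}}

```text
t: 2.7
eef_pos: [0.5426, -0.0503, 0.3243]
ee_rot: [3.14, -0.0, -1.574]
force: [1.6, -0.5, 0.8]
width: 0.0877
```

```bash
python3 - <<'E'
from h import *
for n,(a,b,c,d) in(("side",(110,270,140,350)),("top",(120,330,210,390))):
    p,_=grab_frame(n);c_=cv2.resize(p[a:b,c:d],None,fx=2.8,fy=2.8,interpolation=2);cv2.imwrite(f"pics/{n}1.png",np.clip(c_[:,:,::-1]*1.7,0,255).astype(np.uint8))
E
```

```text
(no output)
```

View pics/side1.png

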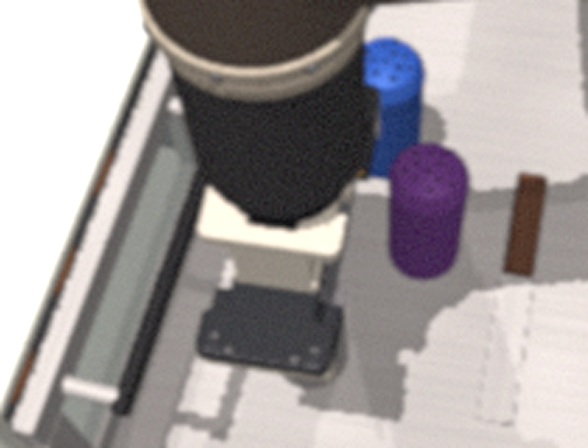

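View pics/top1.png

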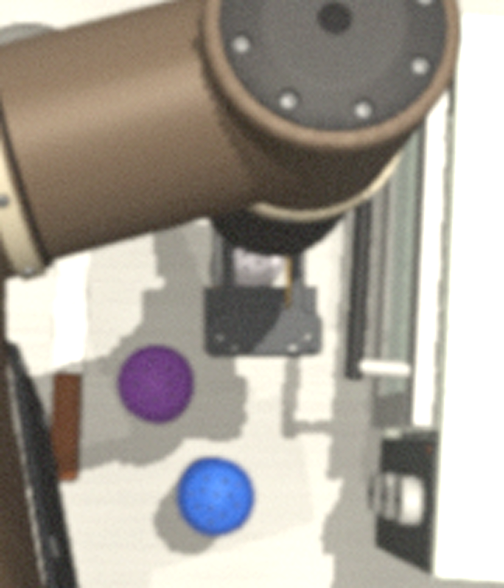

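The gripper is centred over the steel shaker and clear of the purple can (top crop 155,385) and the handle (355,300). I go down and grip.

Request:
{"method": "arm_command", "body": {
  "targets": [
    [[0,0,0],[0,0,-15],0],
    [[0,0,0],[0,0,-15],0],
    [[0,0,0],[0,0,-15],0],
    [[0,0,0],[0,0,-10],0],
    [[0,0,0],[0,0,-6],0],
    [[0,0,0],[0,0,0],0]
  ]
}}

```text
t: 3.4
eef_pos: [0.5427, -0.0511, 0.2634]
ee_rot: [3.141, -0.0, -1.576]
force: [-0.8, 0.3, -0.3]
width: 0.0878
```

Request:
{"method": "arm_command", "body": {
  "targets": [
    [[0,0,0],[0,0,0],0.2],
    [[0,0,0],[0,0,0],0.3],
    [[0,0,0],[0,0,0],0.4],
    [[0,0,0],[0,0,0],0.6],
    [[0,0,0],[0,0,0],0.8],
    [[0,0,0],[0,0,0],0.8]
  ],
  "squeeze": 25
}}

```text
t: 4.0
eef_pos: [0.5427, -0.0511, 0.264]
ee_rot: [-3.141, 0.0, -1.576]
force: [-1.8, 1.0, 4.9]
width: 0.06
```

Request:
{"method": "arm_command", "body": {
  "targets": [
    [[0,0,0],[0,0,8],0.8],
    [[0,0,0],[0,0,15],0.8],
    [[0,0,0],[0,0,20],0.8],
    [[0,0,0],[0,0,25],0.8],
    [[0,0,0],[0,0,25],0.8],
    [[0,0,0],[0,0,20],0.8],
    [[0,0,0],[0,0,12],0.8],
    [[0,0,0],[0,0,5],0.8]
  ]
}}

```text
t: 4.8
eef_pos: [0.5427, -0.0511, 0.3946]
ee_rot: [-3.14, 0.001, -1.576]
force: [0.2, 1.2, -3.9]
width: 0.06
```

Request:
{"method": "arm_command", "body": {
  "targets": [
    [[0,0,-0.02],[-2,10,0],0.8],
    [[0,0,-0.05],[-5,20,0],0.8],
    [[0,0,-0.06],[-6,25,0],0.8],
    [[0,0,-0.06],[-6,25,0],0.8],
    [[0,0,-0.06],[-6,25,0],0.8],
    [[0,0,-0.06],[-6,25,0],0.8],
    [[0,0,-0.06],[-6,25,0],0.8],
    [[0,0,-0.06],[-6,25,0],0.8]
  ]
}}

```text
t: 5.6
eef_pos: [0.499, 0.1297, 0.3924]
ee_rot: [3.14, -0.002, -2.009]
force: [0.4, -1.2, -3.4]
width: 0.0598
```

Request:
{"method": "arm_command", "body": {
  "targets": [
    [[0,0,-0.06],[-6,25,0],0.8],
    [[0,0,-0.06],[-6,25,0],0.8],
    [[0,0,-0.06],[-6,25,0],0.8],
    [[0,0,-0.06],[-6,25,0],0.8],
    [[0,0,-0.06],[-6,25,0],0.8],
    [[0,0,-0.06],[-6,20,0],0.8],
    [[0,0,-0.04],[-6,10,0],0.8],
    [[0,0,0],[0,0,0],0.8]
  ]
}}

```text
t: 6.4
eef_pos: [0.457, 0.2849, 0.3923]
ee_rot: [3.141, -0.002, -2.405]
force: [-0.2, -1.2, -3.6]
width: 0.06
```

```bash
python3 - <<'E'
from h import *
for n,(a,b,c,d) in(("side",(150,330,330,510)),("top",(150,310,80,280))):
    p,_=grab_frame(n);c_=cv2.resize(p[a:b,c:d],None,fx=3,fy=3,interpolation=2);cv2.imwrite(f"pics/{n}2.png",np.clip(c_[:,:,::-1]*1.6,0,255).astype(np.uint8))
s=get_state();print(s['eef_pos'],s['ee_rot'],s['q'],s['width'],s['force'])
E
```

```text
[0.45747109 0.28380193 0.39267535] [-3.14152431e+00 -1.94125321e-03 -2.40438268e+00] [ 9.19426005e-01  1.43386943e-01 -3.06387101e-01 -3.15693505e-04
 -1.12294380e+00 -1.75287532e+00] 0.060024805134045754 [ 0.44717989 -0.27582915 -4.30884762]
```

View pics/side2.png

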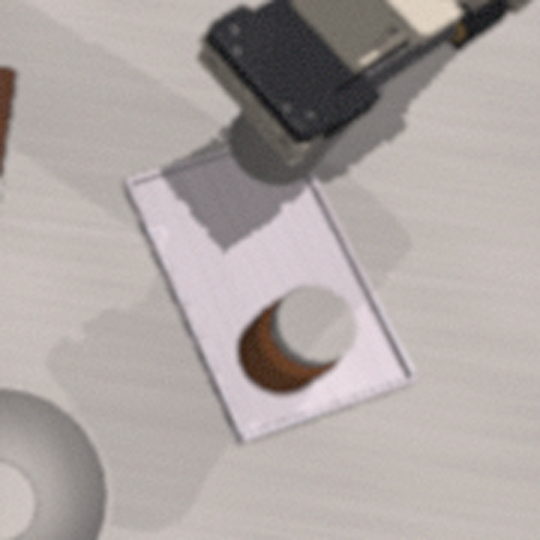

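View pics/top2.png

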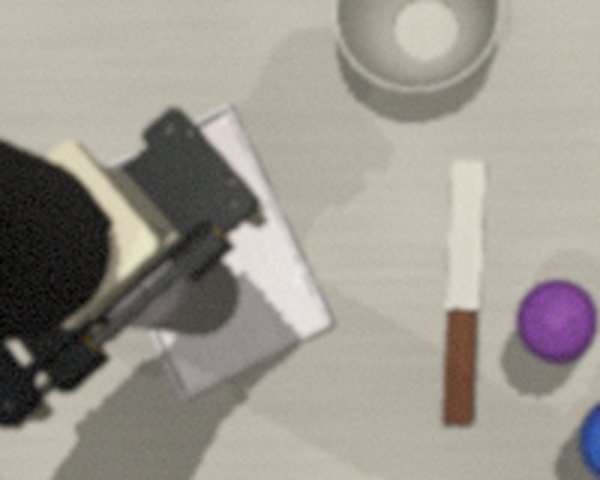

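Request:
{"method": "arm_command", "body": {
  "targets": [
    [[0,0,0],[0,10,0],0.8],
    [[0,0,0],[0,0,-15],0.8],
    [[0,0,0],[0,0,-25],0.8],
    [[0,0,0],[0,0,-25],0.8],
    [[0,0,0],[0,0,-25],0.8],
    [[0,0,0],[0,0,-15],0.8],
    [[0,0,0],[0,0,-8],0.8],
    [[0,0,0],[0,0,0],0.8]
  ]
}}

```text
t: 7.3
eef_pos: [0.4578, 0.2936, 0.2797]
ee_rot: [-3.141, -0.002, -2.406]
force: [0.4, -0.1, -3.8]
width: 0.0601
```

Request:
{"method": "arm_command", "body": {
  "targets": [
    [[0,0,0],[0,0,-5],0.8],
    [[0,0,0],[0,0,-3],0.8],
    [[0,0,0],[0,0,0],0.8],
    [[0,0,0],[0,0,0],0.8]
  ]
}}

```text
t: 7.7
eef_pos: [0.4578, 0.294, 0.2731]
ee_rot: [3.142, 0.001, -2.406]
force: [-0.5, 0.6, -4.1]
width: 0.06
```

Request:
{"method": "arm_command", "body": {
  "targets": [
    [[0,0,0],[0,0,-2],0.8],
    [[0,0,0],[0,0,-1],0.8],
    [[0,0,0],[0,0,-1],0.8],
    [[0,0,0],[0,0,0],0.8]
  ]
}}

```text
t: 8.1
eef_pos: [0.4577, 0.2938, 0.2685]
ee_rot: [-3.142, -0.0, -2.406]
force: [0.6, 0.1, -4.2]
width: 0.0599
```

Request:
{"method": "arm_command", "body": {
  "targets": [
    [[0,0,0],[0,0,-1],0.8],
    [[0,0,0],[0,0,0],0.8]
  ]
}}

```text
t: 8.3
eef_pos: [0.4579, 0.294, 0.2681]
ee_rot: [-3.142, 0.001, -2.406]
force: [-1.0, -0.6, 1.4]
width: 0.0598
```

Contact with the tray floor shows in the force (-4 to +1.4 N). I open slowly.

Request:
{"method": "arm_command", "body": {
  "targets": [
    [[0,0,0],[0,0,0],0.3],
    [[0,0,0],[0,0,0],0.25],
    [[0,0,0],[0,0,0],0.2],
    [[0,0,0],[0,0,0],0.1],
    [[0,0,0],[0,0,0],0],
    [[0,0,0],[0,0,0],0],
    [[0,0,0],[0,0,0],0],
    [[0,0,0],[0,0,0],0]
  ]
}}

```text
t: 9.1
eef_pos: [0.4578, 0.2939, 0.2677]
ee_rot: [3.142, 0.0, -2.406]
force: [0.3, -0.3, 0.1]
width: 0.088
```

Request:
{"method": "arm_command", "body": {
  "targets": [
    [[0,0,0],[0,0,10],0],
    [[0,0,0],[0,0,20],0],
    [[0,0,0],[0,0,30],0],
    [[0,0,0],[0,0,40],0],
    [[0,0,0],[0,0,30],0],
    [[0,0,0],[0,0,20],0],
    [[0,0,0],[0,0,0],0]
  ]
}}

```text
t: 9.8
eef_pos: [0.4582, 0.2941, 0.422]
ee_rot: [3.141, 0.007, -2.405]
force: [-0.6, 0.0, 1.3]
width: 0.0878
```

Request:
{"method": "arm_command", "body": {
  "targets": [
    [[0,0,-0.08],[8,-20,0],0.3],
    [[0,0,-0.083],[10,-30,0],0.7],
    [[0,0,-0.083],[10,-30,0],0.7],
    [[0,0,-0.083],[10,-30,0],0.7],
    [[0,0,-0.083],[10,-30,0],0.7],
    [[0,0,-0.083],[10,-30,0],0.7],
    [[0,0,-0.083],[10,-30,0],0.7],
    [[0,0,-0.083],[10,-30,0],0.7]
  ]
}}

```text
t: 10.6
eef_pos: [0.5357, 0.0625, 0.4177]
ee_rot: [-3.142, -0.0, -3.07]
force: [0.5, -0.1, 0.6]
width: 0.0299
```

Request:
{"method": "arm_command", "body": {
  "targets": [
    [[0,0,-0.083],[10,-30,0],0.7],
    [[0,0,-0.083],[8,-25,0],0.7],
    [[0,0,0],[5,-15,0],0.7],
    [[0,0,0],[0,0,0],0.7],
    [[0,0,0],[0,0,0],0.7]
  ]
}}

```text
t: 11.1
eef_pos: [0.5586, -0.0063, 0.4174]
ee_rot: [-3.142, -0.001, 3.05]
force: [-1.0, -0.3, -0.9]
width: 0.0264
```

```bash
python3 - <<'E'
from h import *
for n in("side","top"):
    p,d=grab_frame(n);np.save(f"{n}3.npy",d);cv2.imwrite(f"pics/{n}3.png",np.clip(p[:,:,::-1]*1.5,0,255).astype(np.uint8))
    X=pts(n,d);Z=X[...,2]
    m=(d>0)&(np.hypot(X[...,0]-.457,X[...,1]-.294)<.055)&(Z>.13)
    P=X[m];(cx,cy),r=cv2.minEnclosingCircle((P[:,:2]*1000).astype(np.float32)) if m.sum() else ((0,0),0);print(n,m.sum(),cx,cy,r,P[:,2].max() if m.sum() else 0)
s=get_state();print(s['eef_pos'],s['ee_rot'],s['q'],s['width'])
E
```

```text
side 646 457.4854736328125 294.76898193359375 30.480728149414062 0.14867419965393003
top 0 0 0 0 0
[ 0.55851242 -0.00563163  0.41766265] [ 3.14151471e+00 -1.32960005e-04  3.05094181e+00] [ 3.40398007e-01  1.59212767e-01 -2.28241773e-01 -1.36482457e-04
 -1.18343002e+00 -2.00179362e+00] 0.02624515275944837
```

View pics/side3.png

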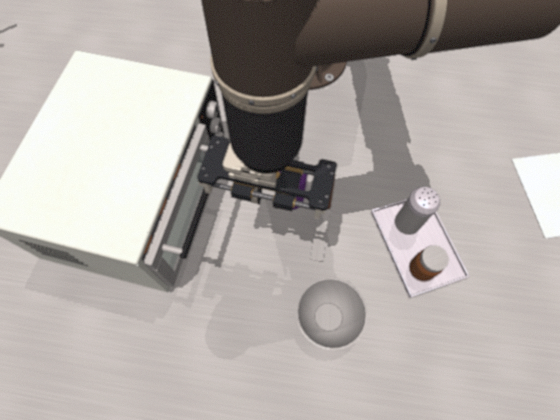

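View pics/top3.png

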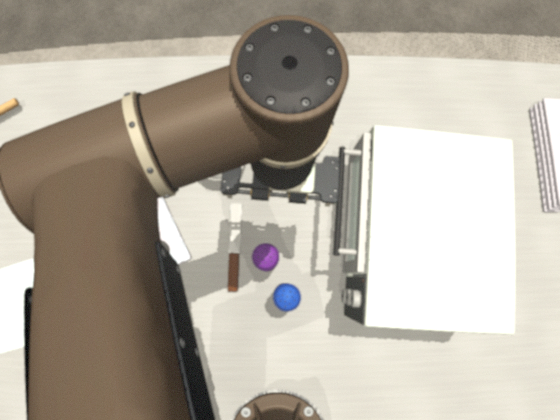

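The shaker now stands in the tray (side 415,210; measured at 457,295 mm, 2 mm from the aim), and the door and handle are clear. I tilt the tool 30°.

Request:
{"method": "arm_command", "body": {
  "targets": [
    [[-0.104,0.01,0],[0,0,0],0.7],
    [[-0.104,0.01,0],[0,0,0],0.7],
    [[-0.104,0.01,0],[0,0,0],0.7],
    [[-0.104,0.01,0],[0,0,0],0.7],
    [[-0.105,0.008,0],[0,0,0],0.7],
    [[0,0,0],[0,0,0],0.7],
    [[0,0,0],[0,0,0],0.7]
  ]
}}

```text
t: 11.9
eef_pos: [0.5586, -0.0053, 0.4174]
ee_rot: [-2.621, -0.001, 3.051]
force: [0.8, 0.4, -0.3]
width: 0.0261
```

```bash
cat > w.py <<'E'
from h import *
s=get_state();R=Ro.from_euler('xyz',s['ee_rot']).as_matrix();p=s['eef_pos']
print('t',s['t'],'q',s['q'].round(3),'w',s['width'],'F',s['force'].round(1));print('axes x,y,z',R.T.round(3).tolist())
bar=np.array([.548,-.1275,.185]);v=np.array([.9957,-.092,0])
r=R.T@(bar-p);print('tcp',p.round(4),'bar in tool',r.round(4), 'bar dir in tool',(R.T@v).round(3))
E
python3 w.py
```

```text
t 11.9 q [ 0.468  0.203 -0.409  0.455 -1.285 -2.331] w 0.02607578986926653 F [ 0.8  0.4 -0.3]
axes x,y,z [[-0.996, 0.09, 0.001], [0.078, 0.864, -0.497], [-0.045, -0.495, -0.868]]
tcp [ 0.5586 -0.0053  0.4174] bar in tool [-0.0006  0.0091  0.2627] bar dir in tool [-1.    -0.002  0.   ]
```

Request:
{"method": "arm_command", "body": {
  "targets": [
    [[0,0,0],[1,8,-4],0.7],
    [[0,0,0],[-1,-10,-17],0.7],
    [[0,0,0],[-1,-10,-17],0.7],
    [[0,0,0],[-1,-5,-9],0.7],
    [[0,0,0],[0,0,0],0.7],
    [[0,0,0],[0,0,0],0.7]
  ]
}}

```text
t: 12.5
eef_pos: [0.5571, -0.023, 0.3713]
ee_rot: [-2.619, 0.001, 3.05]
force: [0.1, -0.1, 0.2]
width: 0.0263
```

```bash
python3 w.py; python3 - <<'E'
from h import *
for n,(a,b,c,d) in(("side",(90,270,130,330)),("top",(100,300,250,400))):
    p,_=grab_frame(n);c_=cv2.resize(p[a:b,c:d],None,fx=3,fy=3,interpolation=2);cv2.imwrite(f"pics/{n}4.png",np.clip(c_[:,:,::-1]*1.7,0,255).astype(np.uint8))
E
```

```text
t 12.5 q [ 0.435  0.233 -0.491  0.487 -1.175 -2.364] w 0.026269514974038434 F [ 0.1 -0.1  0.2]
axes x,y,z [[-0.996, 0.092, -0.001], [0.08, 0.863, -0.499], [-0.045, -0.497, -0.867]]
tcp [ 0.5571 -0.023   0.3713] bar in tool [-0.0004  0.0021  0.2138] bar dir in tool [-1.     0.     0.001]
```

View pics/side4.png

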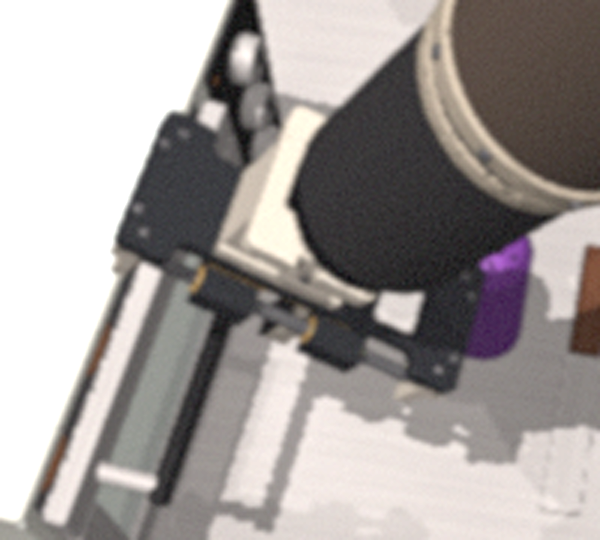

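View pics/top4.png

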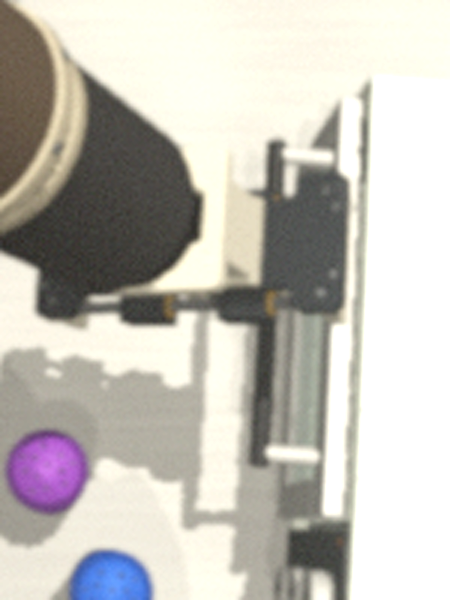

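Request:
{"method": "arm_command", "body": {
  "targets": [
    [[0,0,0],[0,2,-1],0.7],
    [[0,0,0],[-1,-8,-14],0.7],
    [[0,0,0],[0,-6,-10],0.7],
    [[0,0,0],[0,0,0],0.7],
    [[0,0,0],[0,0,0],0.7]
  ]
}}

```text
t: 13.1
eef_pos: [0.5559, -0.0351, 0.3458]
ee_rot: [-2.618, -0.001, 3.05]
force: [-0.4, -0.4, 0.6]
width: 0.0259
```

Request:
{"method": "arm_command", "body": {
  "targets": [
    [[0,0,0],[-1,-5,-9],0.7],
    [[0,0,0],[0,-5,-9],0.7],
    [[0,0,0],[0,0,0],0.7],
    [[0,0,0],[0,0,0],0.7]
  ]
}}

```text
t: 13.5
eef_pos: [0.5547, -0.0454, 0.3274]
ee_rot: [-2.618, -0.001, 3.05]
force: [0.6, 0.5, 1.4]
width: 0.026
```

```bash
python3 w.py
```

```text
t 13.5 q [ 0.392  0.267 -0.568  0.53  -1.064 -2.394] w 0.02595745059717973 F [0.6 0.5 1.4]
axes x,y,z [[-0.996, 0.092, 0.001], [0.079, 0.862, -0.5], [-0.047, -0.498, -0.866]]
tcp [ 0.5547 -0.0454  0.3274] bar in tool [-1.000e-03 -1.000e-04  1.645e-01] bar dir in tool [-1.    -0.001 -0.001]
```

Request:
{"method": "arm_command", "body": {
  "targets": [
    [[0,0,0],[0,0,0],0.75],
    [[0,0,0],[0,0,0],0.8],
    [[0,0,0],[0,0,0],0.85],
    [[0,0,0],[0,0,0],0.95],
    [[0,0,0],[0,0,0],0.95],
    [[0,0,0],[0,0,0],0.95]
  ],
  "squeeze": 25
}}

```text
t: 14.1
eef_pos: [0.5549, -0.0454, 0.3286]
ee_rot: [-2.617, 0.0, 3.05]
force: [-1.2, -2.9, 6.1]
width: 0.013
```

```bash
python3 w.py;python3 - <<'E'
import numpy as np
o=np.array([.092,.9957])
for a in np.radians([0,5,10,15,20,25,30]):
    print(np.degrees(a).round(), (1000*np.r_[o*(.048*np.cos(a)+.145*np.sin(a)-.048),.145*np.cos(a)-.048*np.sin(a)-.145]).round(1))
E
```

```text
t 14.1 q [ 0.392  0.266 -0.567  0.531 -1.066 -2.394] w 0.013014092843408955 F [-1.2 -2.9  6.1]
axes x,y,z [[-0.996, 0.092, -0.0], [0.079, 0.862, -0.501], [-0.045, -0.499, -0.866]]
tcp [ 0.5549 -0.0454  0.3286] bar in tool [-0.0006  0.0006  0.1656] bar dir in tool [-1.    -0.     0.001]
0.0 [0. 0. 0.]
5.0 [ 1.1 12.4 -4.7]
10.0 [  2.2  24.3 -10.5]
15.0 [  3.3  35.7 -17.4]
20.0 [  4.3  46.5 -25.2]
25.0 [  5.2  56.5 -33.9]
30.0 [  6.1  65.8 -43.4]
```

Request:
{"method": "arm_command", "body": {
  "targets": [
    [[0,0,0],[0,3,-1],0.95],
    [[0,0,0],[0.5,4,-1.5],0.95],
    [[0,0,0],[0.5,5.4,-2.2],0.95],
    [[0,0,0],[0.5,6,-2.8],0.95],
    [[0,0,0],[0.6,5.9,-3],0.95],
    [[0,0,0],[0,0,0],0.95],
    [[0,0,0],[0,0,0],0.95]
  ]
}}

```text
t: 14.8
eef_pos: [0.5571, -0.0208, 0.3186]
ee_rot: [-2.617, 0.001, 3.05]
force: [-1.2, -1.5, 9.2]
width: 0.0131
```

```bash
python3 w.py; python3 - <<'E'
from h import *
for n,(a,b,c,d) in(("side",(90,270,130,330)),):
    p,_=grab_frame(n);c_=cv2.resize(p[a:b,c:d],None,fx=3,fy=3,interpolation=2);cv2.imwrite(f"pics/{n}5.png",np.clip(c_[:,:,::-1]*1.7,0,255).astype(np.uint8))
E
```

```text
t 14.8 q [ 0.434  0.284 -0.563  0.518 -1.067 -2.43 ] w 0.0131146285906073 F [-1.2 -1.5  9.2]
axes x,y,z [[-0.996, 0.091, -0.001], [0.079, 0.862, -0.501], [-0.045, -0.499, -0.865]]
tcp [ 0.5571 -0.0208  0.3186] bar in tool [-0.0005 -0.0257  0.1692] bar dir in tool [-1.    -0.     0.001]
```

View pics/side5.png

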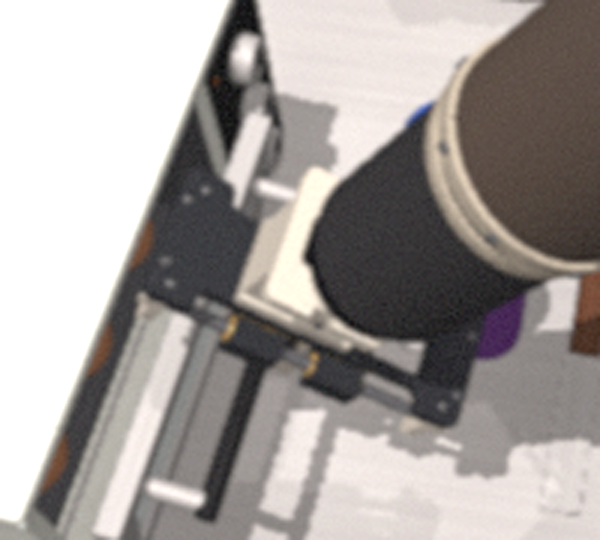

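Request:
{"method": "arm_command", "body": {
  "targets": [
    [[0,0,0],[0.5,4,-2],0.95],
    [[0,0,0],[0.6,5.5,-3.2],0.95],
    [[0,0,0],[0.5,5.5,-3.6],0.95],
    [[0,0,0],[0.5,5.3,-3.9],0.95],
    [[0,0,0],[0.5,5.2,-4.1],0.95],
    [[0,0,0],[0.4,5,-4.2],0.95],
    [[0,0,0],[0,0,0],0.95],
    [[0,0,0],[0,0,0],0.95]
  ]
}}

```text
t: 15.65
eef_pos: [0.5602, 0.0098, 0.2973]
ee_rot: [-2.617, 0.001, 3.051]
force: [-0.5, -1.8, 8.5]
width: 0.0128
```

Request:
{"method": "arm_command", "body": {
  "targets": [
    [[0,0,0],[0.5,4.5,-4.3],0.95],
    [[0,0,0],[0.5,4,-4.1],0.95],
    [[0,0,0],[0.4,2.5,-2.6],0.95],
    [[0,0,0],[0,0,0],0.95],
    [[0,0,0],[0,0,0],0.95],
    [[0,0,0],[0,0,0],0.95]
  ]
}}

```text
t: 16.25
eef_pos: [0.5614, 0.0204, 0.2862]
ee_rot: [-2.617, 0.0, 3.05]
force: [0.0, -3.2, 7.7]
width: 0.0133
```

```bash
python3 w.py; python3 - <<'E'
from h import *
for n,(a,b,c,d) in(("side",(90,270,130,330)),("top",(100,300,230,380))):
    p,dd=grab_frame(n);np.save(f"{n}6.npy",dd);np.save(f"{n}6c.npy",p);c_=cv2.resize(p[a:b,c:d],None,fx=3,fy=3,interpolation=2);cv2.imwrite(f"pics/{n}6.png",np.clip(c_[:,:,::-1]*1.7,0,255).astype(np.uint8))
E
```

```text
t 16.25 q [ 0.5    0.337 -0.568  0.504 -1.038 -2.504] w 0.013316001446063225 F [ 0.  -3.2  7.7]
axes x,y,z [[-0.996, 0.091, -0.0], [0.079, 0.862, -0.501], [-0.045, -0.499, -0.865]]
tcp [0.5614 0.0204 0.2862] bar in tool [-1.00e-04 -7.78e-02  1.62e-01] bar dir in tool [-1.    -0.     0.001]
```

View pics/side6.png

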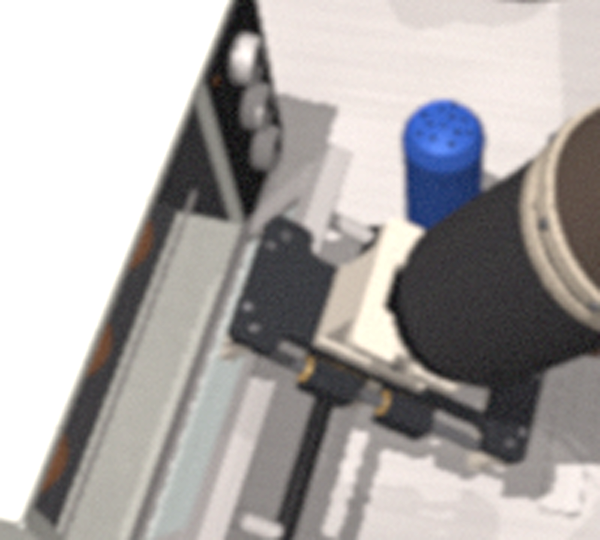

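View pics/top6.png

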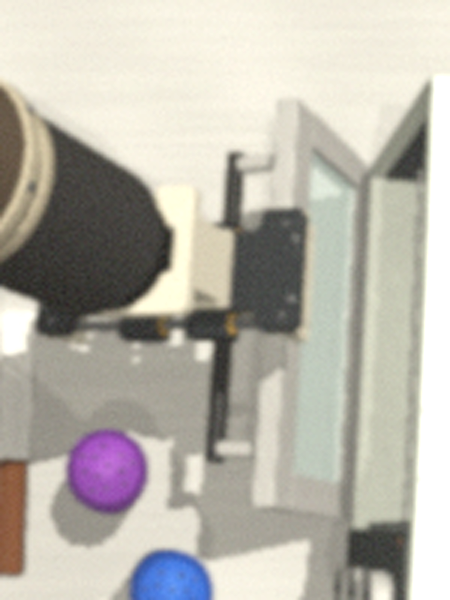

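```bash
python3 - <<'E'
from h import *
o=np.array([.092,.9957]);v=np.array([.9957,-.092]);H=np.array([.548,-.1275])-.048*o
for n in("side","top"):
    p=np.load(f"{n}6c.npy");X=pts(n,np.load(f"{n}6.npy"));r=X[...,:2]-H;out=r@o;a=r@v;up=X[...,2]-.04
    m=(p.max(2)<45)&(abs(a)<.125)&(abs(a)>.05)&(out>.09)&(out<.14)&(up>.07)&(up<.13)
    print(n,"bar out/up top surf",m.sum(),np.median(out[m])*1000,np.median(up[m])*1000)
    # door outer/inner frame: points between
    m=(abs(a)<.14)&(up>.03)&(up<.16)&(out>.005)&(out<.095)
    ang=np.degrees(np.arctan2(out[m],up[m]));print(" door angle polar pts",m.sum(),np.percentile(ang,[10,25,50,75,90]).round(1))
    L=np.abs(np.hypot(out,up)-.166)<.006
    m&=L;print(" top edge",m.sum(),np.percentile(np.degrees(np.arctan2(out[m],up[m])),[10,50,90]).round(1))
E
```

```text
side bar out/up top surf 189 115.59180404063616 107.66425486063116
 door angle polar pts 2632 [21.8 26.  27.4 29.  31.5]
 top edge 921 [27.5 29.8 32.1]
top bar out/up top surf 46 113.76415954394007 106.87865476312395
 door angle polar pts 3105 [20.8 24.6 26.5 27.5 30. ]
 top edge 696 [26.9 29.  31.6]
```

Request:
{"method": "arm_command", "body": {
  "targets": [
    [[0,0,0],[0,0,0],0.95],
    [[0,0,0],[0,0,0],0.95],
    [[0,0,0],[0,0,0],0.95],
    [[0,0,0],[0,0,0],0.95],
    [[0,0,0],[0,0,0],0.95],
    [[0,0,0],[0,0,0],0.95],
    [[0,0,0],[0,0,0],0.95],
    [[0,0,0],[0,0,0],0.95]
  ]
}}

```text
t: 17.15
eef_pos: [0.5614, 0.0204, 0.2862]
ee_rot: [-2.617, 0.0, 3.05]
force: [0.7, -3.1, 6.6]
width: 0.0129
```

```bash
python3 w.py; python3 - <<'E'
from h import *
p,d=grab_frame("side");X=pts("side",d);Z=X[...,2]
m=(d>0)&(np.hypot(X[...,0]-.457,X[...,1]-.294)<.055)&(Z>.13);P=X[m]
print(m.sum(),cv2.minEnclosingCircle((P[:,:2]*1000).astype(np.float32)) if m.sum() else 0)
cv2.imwrite("pics/side7.png",np.clip(p[:,:,::-1]*1.5,0,255).astype(np.uint8))
E
```

```text
t 17.15 q [ 0.5    0.337 -0.568  0.504 -1.038 -2.504] w 0.012937827895469744 F [ 0.7 -3.1  6.6]
axes x,y,z [[-0.996, 0.091, -0.0], [0.079, 0.862, -0.501], [-0.046, -0.499, -0.865]]
tcp [0.5614 0.0204 0.2862] bar in tool [-1.00e-04 -7.78e-02  1.62e-01] bar dir in tool [-1.    -0.     0.001]
1792 ((445.043212890625, 279.0484313964844), 50.576271057128906)
```

View pics/side7.png

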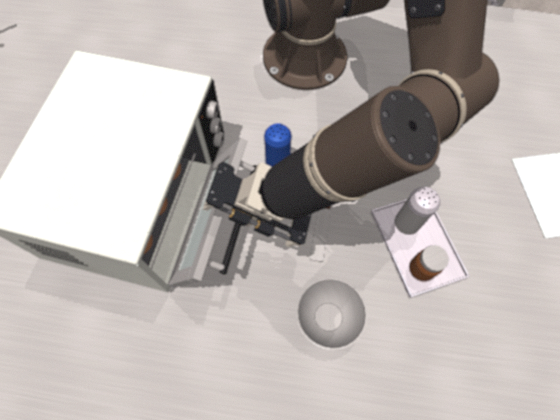

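```bash
python3 -c "
from station import *
print(job_done()); print(get_state()['t'])"
```

```text
the job is handed in; nothing more can be done
None
the job is handed in; nothing more can be done
```

The job is handed in: the steel sugar shaker stands upright in the free half of the tray, and the gripper holds the oven door by its handle at about 30°. The robot's clock read 17.2 s of the 58 s allowed, and `job_done` reported no verdict.

**Shaker:** I gripped it from above and let it go on the tray floor. It measured at (457, 295) mm, about 50 mm from the tray centre on the free side, and within 2 mm of where I aimed.

**Door:** I gripped the bar with the tool tilted 30° and pulled it along its arc without passing the target.
- **Handle position:** it measured about 114 mm out and 101 mm up from the hinge; 30° calls for 114 and 101.6.
- **Door top edge:** it read 29–30° in the two views.
- **Hold:** over the last 0.9 s before handing in the pose did not change. The wrist force was about 7 N and the gripper was closed on the bar at 13 mm.

**Checks that disagreed or fell short:**
- **Camera agreement:** the two cameras placed the tray centre about 8 mm apart and other things 2–5 mm apart, so I used the average.
- **Door surface:** angles averaged over the whole door face read 26–27°. That mixes in inner-face points, so I trusted the handle and top edge instead.
- **Last shaker measurement:** my final automatic shaker fit picked up part of the arm and was no use. The last picture shows the shaker at the same spot and upright.
- **Other items:** the jar and bowl look unmoved in that picture. I did not measure the palette knife again, and the arm mostly hid it.

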